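# Snap the clip cover onto the open detector port

## Robot

A 6-joint arm with a two-finger parallel gripper is mounted at the origin on the work surface. World frame = base frame: x ahead of the robot, y to its left, z up, the work surface at z = 0. Lengths are in mm, angles in rad, forces in N, time in s.
With the tool pointing down it reaches from about 350 to 775 mm from the base axis. Payload 7.3 kg.
Tool frame: the origin (TCP) lies at the very end of the fingers, on their centre line; the grasp point (between the pads) lies 19 mm behind it; z points along the fingers, y is the line along which they close (so a half turn about z gives the same grasp; the last joint's range is limited). The gripper opens to 92 mm and grips with 3 to 60 N. Pads are 19 mm wide; open, the fingers measure 130 mm over their backs; the gripper's body (75 mm by 190 mm) begins 47 mm behind the grasp point.
Start: joints at [-1.389, 0.342, 1.524, -0, 1.275, -0.146], TCP at [169.052, -497.058, 226.741] pointing down, gripper open.
Joint ranges: [-2.53, 2.53], [-0.77, 2.02], [0.04, 2.7], [-1, 4.14], [0.28, 2.66], [-3.11, 3.11]. Speed limits (rad/s): [2.57, 2.57, 3.14, 3.14, 3.14, 3.14].

## Interface

Orientations are given as [roll, pitch, yaw] about the fixed x, y, z axes, in that order (R = Rz(yaw) Ry(pitch) Rx(roll)).
In Python, from plant import bot gives the robot as it stands.
- The arm moves only by the tool send_rows, never from a script. Its argument "rows" is a list of rows, each an object of numbers: "x", "y", "z": the shift along the tool's x, y, z in units of 0.2 m (1.0 is 0.2 m); "ax", "ay", "az": the turn, a rotation vector about the tool's x, y, z in units of 60 degrees (1.0 is 60 degrees); "jaw": the opening, from -1 (shut) to 1 (fully open), so that 0 is half open. In form: [{"x": .., "y": .., "z": .., "ax": .., "ay": .., "az": .., "jaw": ..}, ...]. A call has exactly 10 rows; each row is the pose to reach, as a shift and turn from the pose commanded when the call began, along the tool's axes at that moment; what a row does not reach only later rows make up. A row lasts 1/8 s, in which the tool goes at most 62.5 mm and 10.7 degrees, less where a joint would pass 70% of its speed; a pose out of reach is approached as far as the arm can. A call with a number of a shift or a turn outside -1 to 1 is refused whole. A call with a gripper value outside its range is refused whole. The fingers move at their own pace and stop on an object; the grip force is fixed at half the most. Time passes only in rows, so rows that repeat a pose let the fingers close, or fill a call up. It gives the time, the measured TCP pose, the force, the opening and the grip force at its end, in the units of the state.
- bot.get_obs(): the state, without advancing time (a new reading comes with each control period).
- bot.capture(name): name is "side" or "top"; returns (picture, depth): 384x512x3 uint8, red, green, blue; 384x512 float32, mm along the optical axis (not along the pixel's ray), 0 where there is no reading.
- bot.camera_model(name): a dict with "vertical_fov" (degrees; the focal length in pixels is half the picture's height over the tangent of half this angle, whatever the lens; pixels are square), "cx", "cy" (the principal point, pixels), "R" (3x3) and "t" (3): a world point X has camera coordinates R X + t. Camera axes: x right, y down, z forward; pixel columns grow to the right and rows downward; lengths in mm; the calibration is good to about 2 mm. A picture is of the moment at which its call begins. camera_model takes no time and is no camera call.
- bot.close_job(): hands the job in; it is judged then, once.
The state is a dict: "time": time; "joint_positions": joint angles; "dq": joint speeds; "tau": joint torques, N m; "tool_pos": TCP position; "tcp_rot": TCP orientation; "contact_force": force on the tool from outside, world axes, zero at the start; "moment": the same for the moment, N m; "grip_width": finger opening in mm; "finger_force": force on a finger pad.
Only numpy, scipy, OpenCV 4.12 (cv2) and the standard library are available. Lean on these libraries where they do the work, as an engineer would, in place of code of your own. Each camera call takes 0.05 s, during which the arm holds its last target. There are 200 camera calls.

## Task

One of the three ports on the gold detector housing is still open. Fit the loose clip cover squarely over that open port and press it down until it snaps past its catches, then go on pressing so that the rubber gasket stays squashed and the cover sits almost down on the metal rim. Finish while still holding the cover pressed down; do not let go, and leave the ring, the flange and the screwdriver where they lie.

Things in the scene. Friction and masses are not known exactly. Their poses are not given: they have to be found in the camera images.
- housing: fixed gold metal base with milled pockets along its sides, 110 (its x) x 330 (its y) x 40 mm high; origin at the centre of its underside on the bench, z up. Three aluminium port blocks stand on it in a row along its y, 100 mm apart (at -100, 0 and +100 mm); which of the three is the open one changes
- open_port: the open aluminium port block, fixed, 100 (its x) x 84 (its y) x 30 mm high, origin at the centre of its underside (40 mm above the bench), axes as the housing's. In its top is a rectangular opening 69 (x) x 53 (y) mm, 26 mm deep, a green board at the bottom; a black rubber gasket frame 82 x 64 mm stands 5 mm above the metal rim around the opening
- port_mouth (a point): point at the centre of the open port's opening, level with the metal rim (70 mm above the bench), axes as the open port's
- gasket (a joint): how far the rubber gasket of the open port is squashed, m: 0 free (5 mm proud of the rim), 0.005 when the cover's plate is down on the metal rim; about 1 N plus 2.5 N per mm. A snapped cover left alone rises until the beads meet the catches and leaves it squashed about 0.0018; only continued pressing squashes it further
- catch_near (a joint): sprung catch in the opening's -x wall, value in m: 0 out, about 0.002 pushed back by a bead. Its round nose (5 mm radius, 32 mm wide) sticks 3.5 mm into the opening, centre 12 mm below the rim. A cover going in pushes both catches back (6 to 9 N down in all at the peak); they then spring out above its beads and the force drops to nearly nothing until the gasket is felt
- catch_far (a joint): the same for the catch in the +x wall
- cover: loose aluminium clip cover (about 180 g) standing on its skirt on the bench. Origin at the centre of the skirt's foot, z up. Skirt 66 (its x) x 50 (its y) mm outside, lower edges rounded (3 mm), x ends with beads that snap under the catches. Plate 84 x 66 x 4 mm on top, and on it a solid grip bar 50 (x) x 14 (y) x 30 mm, its top 57.5 mm above the origin
- cover_plate (a point): centre of the underside of the cover's plate, 23.5 mm above the cover's origin, same axes. The cover's x goes along the port's x, either way round, 1.5 mm play each side. Height of this point above port_mouth: 12 mm catches touched, 8.5 mm they snap over, 5 mm gasket touched, 0 plate down on the rim
- cover_grip (a point): point in the grip bar of the cover on its centre line, 47.5 mm above the cover's origin and 10 mm below the bar's top
- shut_port_a: a port block like the open one whose cover is already fitted, all fixed: plate underside about 3 mm above the rim, its grip bar's top 67 mm above its own origin, which is at the centre of the block's underside
- shut_port_b: the other port whose cover is already fitted, the same
- centring_ring: bystander: loose flat steel ring, 68 mm across, 12 mm high, on the bench; leave alone
- blank_flange: bystander: loose stepped steel disc, 64 mm across, 22 mm high; leave alone
- screwdriver: bystander: loose screwdriver lying on the bench; leave alone
Things that resemble listed ones, but are neither listed nor needed, are in the scene too. Leave any green or orange look-alike of the cover alone.

How it is judged (in metres and radians):
On the way, in this order (a step that is already met when the one before it is completed fails the run):
1. the cover is lifted clear of the bench (height (world z) of cover above 0.05 m), for 0.1 s.
2. the cover has snapped into the open port: square in the opening, below the catches, both catches sprung out again (horizontal distance between cover_plate and port_mouth below 0.004 m and z of cover_plate in the frame of port_mouth below 0.0055 m and value of joint each of catch_near, catch_far below 0.0012 m), for 0.1 s.
At the end, for the whole second after the job is handed in: cover square in the open port (within 4 mm, 4 degrees), both catches sprung out over its beads, and still pressed by the robot (over 2 N contact): gasket squashed more than 3 of its 5 mm (about 8.5 N), plate less than 2.5 mm above the rim, all steady (horizontal distance between cover_plate and port_mouth below 0.004 m and angle between the x axis of cover and the x axis of open_port, either way round below 0.08 rad and angle between the z axis of cover and the z axis of open_port, either way round below 0.06 rad and z of cover_plate in the frame of port_mouth below 0.0025 m and value of joint each of catch_near, catch_far below 0.0012 m and value of joint gasket above 0.003 m and contact force between any of the fingers, the arm and cover above 2 N and linear speed of cover below 0.01 m/s); the arm keeps its last pose, push and grip.
It fails at once if the ring, the flange or the screwdriver is moved by more than 15 mm (distance of any of centring_ring, blank_flange, screwdriver from where it was at the start of the episode above 0.015 m).
It also fails if it takes over 40 s, if anything falls off the work surface, if the arm or the gripper's body presses on something with over 40 N, if the wrist force passes 120 N, or if a joint passes its speed limit or range.

## Working session

There is one attempt and no reset: what is moved stays moved. The work goes in short steps, Python scripts to look and compute and a tool call to move; the robot and the scene stay as the last step left them, time stands still between calls to the robot, and variables do not carry over. Pictures are saved under pics/ and viewed, at most 10 in all, crops included, and the job is handed in when it is done.

Besides the shell and the picture viewer there is one more tool, called as name(argument=value, ...) on one line, values as JSON. send_rows: Moves the arm, as the interface text tells. Its arguments: {"type":"object","properties":{"rows":{"type":"array","items":{"type":"object","properties":{"x":{"type":"number","minimum":-1,"maximum":1},"y":{"type":"number","minimum":-1,"maximum":1},"z":{"type":"number","minimum":-1,"maximum":1},"ax":{"type":"number","minimum":-1,"maximum":1},"ay":{"type":"number","minimum":-1,"maximum":1},"az":{"type":"number","minimum":-1,"maximum":1},"jaw":{"type":"number"}}}}},"required":["rows"]}

```bash
mkdir -p pics
python3 - <<'E'
from plant import bot
import cv2,numpy as np
for n in("top","side"):
    p,d=bot.capture(n); cv2.imwrite(f"pics/{n}0.png",cv2.cvtColor(p,cv2.COLOR_RGB2BGR)); np.save(f"pics/{n}0.npy",d); np.save(f"pics/{n}0rgb.npy",p)
    m=bot.camera_model(n); print(n,m)
print(bot.get_obs())
E
```

```text
top {'vertical_fov': 55.90534331488534, 'cx': 253.0169383155627, 'cy': 192.8769424860025, 'R': array([[-0.02298828, -0.99973208, -0.00270145],
       [-0.983511  ,  0.02309997, -0.17936695],
       [ 0.1793813 , -0.00146643, -0.98377853]]), 't': array([ -5.75895935, 541.91005434, 896.41411028])}
side {'vertical_fov': 47.028173363499484, 'cx': 255.53613645663734, 'cy': 191.5682243782341, 'R': array([[-0.86135083, -0.50800691, -0.00193178],
       [-0.33072728,  0.56364276, -0.75691896],
       [ 0.3856089 , -0.65133388, -0.6535059 ]]), 't': array([487.78163485, 232.62339765, 931.02893377])}
{'time': 0.1, 'joint_positions': array([-1.38895662e+00,  3.42623247e-01,  1.52493408e+00, -6.17434976e-06,
        1.27541313e+00, -1.45963471e-01]), 'dq': array([-7.90753972e-04, -1.51140543e-03, -1.42584449e-03, -9.91982333e-05,
       -5.82816485e-04, -3.89515106e-04]), 'tau': array([ 2.26082935e-03, -4.32002592e+01, -2.44693530e+01,  7.19111832e-02,
        5.25515783e-02, -4.97936514e-05]), 'tool_pos': array([ 169.00017789, -496.66039141,  226.12554306]), 'tcp_rot': array([-3.14022865e+00, -1.94553181e-04,  3.27804846e-01]), 'contact_force': array([-0.43093353, -0.42947099,  0.40425947]), 'moment': array([-0.02552752,  0.01137403, -0.01935121]), 'finger_force': 0.0, 'grip_width': 91.84329485207508}
```

View pics/top0.png

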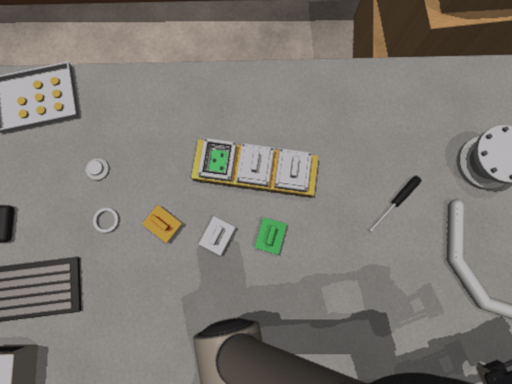

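View pics/side0.png

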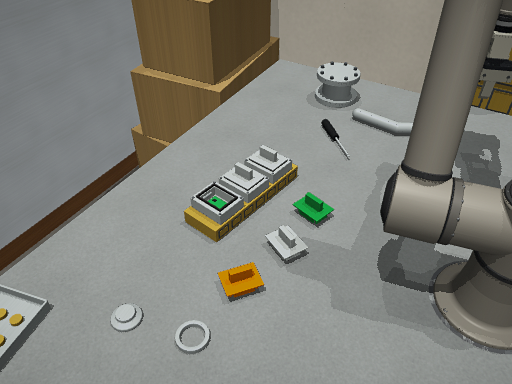

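Candidates for the cover in the top view are grey at (217,236), orange at (163,224), green at (271,236), and the already fitted covers at (255,163) and (295,168). The loose grey one at (217,236) matches the description. The open port is at (217,159), with its green board visible.

```bash
cat > h.py <<'E'
import cv2,numpy as np
from plant import bot
class Cam:
    def __init__(s,n):
        m=bot.camera_model(n); s.R=np.array(m["R"]);s.t=np.array(m["t"]);s.cx,s.cy=m["cx"],m["cy"]
        s.f=192/np.tan(np.radians(m["vertical_fov"]/2)); s.C=-s.R.T@s.t
    def plane(s,uv,z):
        uv=np.atleast_2d(uv).astype(float)
        r=np.c_[(uv[:,0]-s.cx)/s.f,(uv[:,1]-s.cy)/s.f,np.ones(len(uv))]@s.R
        return s.C+r*((z-s.C[2])/r[:,2])[:,None]
    def cloud(s,d):
        v,u=np.mgrid[:384,:512]
        P=np.stack([(u-s.cx)/s.f*d,(v-s.cy)/s.f*d,d],-1)
        return (P-s.t)@s.R
def rect(xy):
    (c,sz,a)=cv2.minAreaRect(np.float32(xy).reshape(-1,1,2)); return np.round(c,1),np.round(sz,1),round(a,1)
def big(mask):
    n,l,st,_=cv2.connectedComponentsWithStats(mask.astype(np.uint8)); i=1+np.argmax(st[1:,4]); return l==i
E
python3 - <<'E'
from h import *
for n,box,pbox in(("top",(195,210,240,262),(185,130,325,200)),("side",(262,222,312,266),(180,140,300,240))):
    c=Cam(n); d=np.load(f"pics/{n}0.npy"); rgb=np.load(f"pics/{n}0rgb.npy"); W=c.cloud(d); z=W[...,2]
    def sub(b): 
        m=np.zeros(z.shape,bool); m[b[1]:b[3],b[0]:b[2]]=1; return m
    A=sub(box)
    for nm,lo,hi in(("plate",18,35),("bar",48,65)):
        m=big(A&(z>lo)&(z<hi)); print(n,nm,m.sum(),"z",np.percentile(z[m],[10,50,90]).round(1),rect(W[m][:,:2]), "median",np.median(W[m],0).round(1))
    B=sub(pbox); hsv=cv2.cvtColor(rgb,cv2.COLOR_RGB2HSV)
    for nm,lo,hi in(("rim+gask",62,82),("bars",98,115)):
        mm=(B&(z>lo)&(z<hi)).astype(np.uint8); k,l,st,_=cv2.connectedComponentsWithStats(mm)
        for i in range(1,k):
            if st[i,4]>25: m=l==i; print(n,nm,st[i],"z",np.median(z[m]).round(1),rect(W[m][:,:2]))
    g=B&(hsv[...,0]>45)&(hsv[...,0]<80)&(hsv[...,1]>80); m=big(g); print(n,"board",m.sum(),np.median(z[m]),rect(W[m][:,:2]))
    m=big(B&(z>30)&(z<120)); print(n,"all housing",rect(W[m][:,:2]))
rgb=np.load("pics/top0rgb.npy")[130:265,140:330]
cv2.imwrite("pics/crop1.png",cv2.resize(rgb[...,::-1],None,fx=4.2,fy=4.2,interpolation=cv2.INTER_CUBIC))
E
```

```text
top plate 685 z [25.7 27.8 29.8] (array([436.3,  78.9]), array([66.8, 83.6]), 61.8) median [435.1  76.2  27.8]
top bar 112 z [55.1 57.8 59.5] (array([436. ,  78.5]), array([13.9, 48.4]), 61.6) median [436.1  78.   57.8]
top rim+gask [198 138  39  42 748] z 70.9 (array([632.8,  72.8]), array([ 84.7, 100.6]), 80.8)
top rim+gask [ 237  143   37   42 1108] z 76.0 (array([616.2, -25.7]), array([ 84. , 101.9]), 80.3)
top rim+gask [ 275  148   37   42 1115] z 75.9 (array([ 599.7, -124.4]), array([ 84.3, 100.6]), 80.6)
top bars [252 150   8  21 115] z 107.0 (array([615.9, -25.9]), array([13.8, 50.5]), 80.5)
top bars [291 156   8  20 116] z 107.3 (array([ 598.7, -124.1]), array([13.9, 48.8]), 80.8)
top board 312 45.39359896491712 (array([514.8,  45.8]), array([306.9,  55.1]), 13.6)
top all housing (array([615.7, -25.5]), array([330.2, 111.3]), 80.6)
side plate 603 z [24.1 26.1 28.6] (array([436.5,  82.1]), array([67. , 88.9]), 61.5) median [430.1  91.2  26.1]
side bar 132 z [49.9 55.3 57.6] (array([435. ,  82.1]), array([16. , 50.4]), 61.1) median [434.5  85.1  55.3]
side rim+gask [244 150  48  27 632] z 73.9 (array([ 598.9, -119.6]), array([ 88.2, 102.8]), 81.7)
side rim+gask [219 167  50  30 711] z 73.8 (array([616.1, -22.5]), array([ 88.3, 103.6]), 81.2)
side rim+gask [190 181  54  37 737] z 69.4 (array([632.5,  76.1]), array([ 87.4, 103.9]), 80.3)
side bars [260 145  17  11  90] z 104.8 (array([ 598.9, -121.6]), array([17.4, 51.8]), 78.5)
side bars [235 162  18  12 104] z 105.0 (array([615.5, -20.8]), array([16.7, 50.1]), 84.0)
side board 128 44.095303854262376 (array([629.3,  80.6]), array([45. , 80.3]), 35.1)
side all housing (array([614.6, -20.9]), array([329.8, 111.5]), 80.4)
```

View pics/crop1.png

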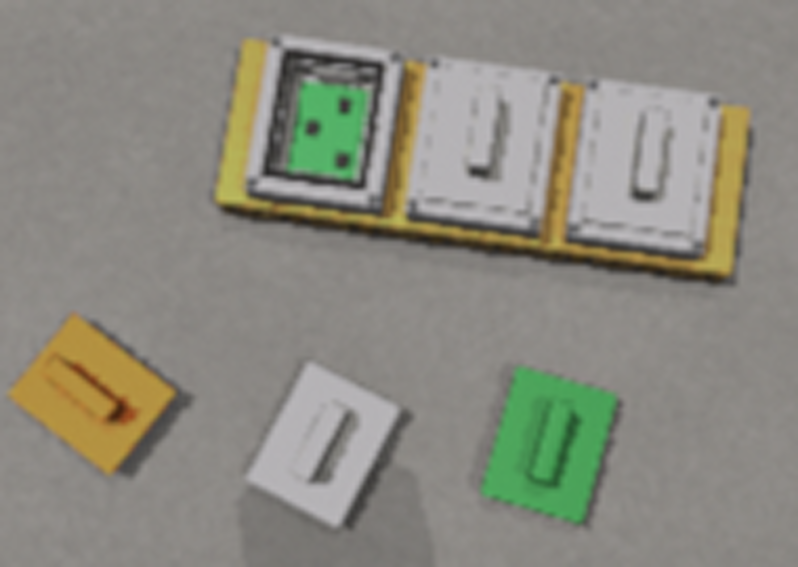

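The crop shows the loose grey cover with its bar along -28°, and the open port with the black gasket and green board at crop (325,125). The two views agree, and the sizes and heights match the description.

- **Cover:** about (436, 80), yaw -28.3°.
- **Port:** about (632.7, 74.4), yaw -9.4°.

Setting off.

send_rows(rows=[{"x":0.25,"y":-0.2,"z":0,"az":0.15,"jaw":-0.13},{"x":0.5,"y":-0.4,"z":0,"az":0.3,"jaw":-0.13},{"x":0.75,"y":-0.6,"z":0,"az":0.45,"jaw":-0.13},{"x":1.0,"y":-0.8,"z":0,"az":0.6,"jaw":-0.13},{"x":1.0,"y":-1.0,"z":0,"az":0.75,"jaw":-0.13},{"x":1.0,"y":-1.0,"z":0,"az":0.785,"jaw":-0.13},{"x":1.0,"y":-1.0,"z":0,"az":0.785,"jaw":-0.13},{"x":1.0,"y":-1.0,"z":0,"az":0.785,"jaw":-0.13},{"x":1.0,"y":-1.0,"z":0,"az":0.785,"jaw":-0.13},{"x":1.0,"y":-1.0,"z":0,"az":0.785,"jaw":-0.13}])

```text
schema error: expected keys x, y, z, ax, ay, az, jaw
```

```bash
cat >> h.py <<'E'
from scipy.spatial.transform import Rotation as Ro
def go(pos,yaw):
    """shift (units of .2 m) and turn (units of 60 deg) from the measured pose to pos (mm), yaw (deg), tool down"""
    o=bot.get_obs(); R=Ro.from_euler("xyz",o["tcp_rot"]); T=Ro.from_euler("xyz",[np.pi,0,np.radians(yaw)])
    print("t",round(o["time"],2),"tcp",o["tool_pos"].round(1),"rpy",np.degrees(o["tcp_rot"]).round(2),"F",o["contact_force"].round(1),"w",o["grip_width"].round(1),"ff",round(o["finger_force"],1),"q6",o["joint_positions"][5].round(2))
    print("shift",(R.inv().apply(np.array(pos)-o["tool_pos"])/200).round(4),"turn",((R.inv()*T).as_rotvec()/np.radians(60)).round(4))
E
python3 -c "
from h import *
go([436,80,226],-28.3)"
```

```text
Traceback (most recent call last):
  File "h.py", line 23, in go
    print("t",round(o["time"],2),"tcp",o["tool_pos"].round(1),"rpy",np.degrees(o["tcp_rot"]).round(2),"F",o["contact_force"].round(1),"w",o["grip_width"].round(1),"ff",round(o["finger_force"],1),"q6",o["joint_positions"][5].round(2))
                                                                                                                                          ^^^^^^^^^^^^^^^^^^^^^
AttributeError: 'float' object has no attribute 'round'
```

send_rows(rows=[{"x":0.25,"y":-0.2,"z":0,"ax":0,"ay":0,"az":0.15,"jaw":-0.13},{"x":0.5,"y":-0.4,"z":0,"ax":0,"ay":0,"az":0.3,"jaw":-0.13},{"x":0.75,"y":-0.6,"z":0,"ax":0,"ay":0,"az":0.45,"jaw":-0.13},{"x":1.0,"y":-0.8,"z":0,"ax":0,"ay":0,"az":0.6,"jaw":-0.13},{"x":1.0,"y":-1.0,"z":0,"ax":0,"ay":0,"az":0.75,"jaw":-0.13},{"x":1.0,"y":-1.0,"z":0,"ax":0,"ay":0,"az":0.785,"jaw":-0.13},{"x":1.0,"y":-1.0,"z":0,"ax":0,"ay":0,"az":0.785,"jaw":-0.13},{"x":1.0,"y":-1.0,"z":0,"ax":0,"ay":0,"az":0.785,"jaw":-0.13},{"x":1.0,"y":-1.0,"z":0,"ax":0,"ay":0,"az":0.785,"jaw":-0.13},{"x":1.0,"y":-1.0,"z":0,"ax":0,"ay":0,"az":0.785,"jaw":-0.13}])

```text
time: 1.35
tool_pos: [293.9, -243.8, 226.6]
tcp_rot: [-3.142, 0.0, -0.495]
contact_force: [0.1, 0.1, -0.0]
grip_width: 40.3
finger_force: 0.0
```

```bash
sed -i 's/o\["grip_width"\].round(1)/round(float(o["grip_width"]),1)/; s/o\["joint_positions"\]\[5\].round(2)/round(float(o["joint_positions"][5]),2)/' h.py
python3 -c "
from h import *
go([436,80,226],-28.3)"
```

```text
t 1.35 tcp [ 293.9 -243.8  226.6] rpy [-1.800e+02  2.000e-02 -2.835e+01] F [ 0.1  0.1 -0. ] w 40.3 ff 0.0 q6 1.17
shift [-0.1435 -1.7621  0.0029] turn [-0.      0.0003 -0.0009]
```

send_rows(rows=[{"x":0.0,"y":-0.25,"z":0,"ax":0,"ay":0,"az":0,"jaw":-0.13},{"x":0.0,"y":-0.5,"z":0,"ax":0,"ay":0,"az":0,"jaw":-0.13},{"x":-0.05,"y":-0.75,"z":0,"ax":0,"ay":0,"az":0,"jaw":-0.13},{"x":-0.07,"y":-1.0,"z":0,"ax":0,"ay":0,"az":0,"jaw":-0.13},{"x":-0.07,"y":-1.0,"z":0,"ax":0,"ay":0,"az":0,"jaw":-0.13},{"x":-0.07,"y":-1.0,"z":0,"ax":0,"ay":0,"az":0,"jaw":-0.13},{"x":-0.07,"y":-1.0,"z":0,"ax":0,"ay":0,"az":0,"jaw":-0.13},{"x":-0.07,"y":-1.0,"z":0,"ax":0,"ay":0,"az":0,"jaw":-0.13},{"x":-0.07,"y":-1.0,"z":0,"ax":0,"ay":0,"az":0,"jaw":-0.13},{"x":-0.07,"y":-1.0,"z":0,"ax":0,"ay":0,"az":0,"jaw":-0.13}])

```text
time: 2.6
tool_pos: [376.5, -60.9, 226.7]
tcp_rot: [3.142, -0.0, -0.495]
contact_force: [0.2, 0.2, -0.4]
grip_width: 39.8
finger_force: 0.0
```

send_rows(rows=[{"x":-0.03,"y":-0.25,"z":0.0,"ax":0,"ay":0,"az":0,"jaw":-0.13},{"x":-0.05,"y":-0.5,"z":0.1,"ax":0,"ay":0,"az":0,"jaw":-0.13},{"x":-0.07,"y":-0.7,"z":0.3,"ax":0,"ay":0,"az":0,"jaw":-0.13},{"x":-0.0735,"y":-0.762,"z":0.45,"ax":0,"ay":0,"az":0,"jaw":-0.13},{"x":-0.0735,"y":-0.762,"z":0.6,"ax":0,"ay":0,"az":0,"jaw":-0.13},{"x":-0.0735,"y":-0.762,"z":0.65,"ax":0,"ay":0,"az":0,"jaw":-0.13},{"x":-0.0735,"y":-0.762,"z":0.65,"ax":0,"ay":0,"az":0,"jaw":-0.13},{"x":-0.0735,"y":-0.762,"z":0.65,"ax":0,"ay":0,"az":0,"jaw":-0.13},{"x":-0.0735,"y":-0.762,"z":0.65,"ax":0,"ay":0,"az":0,"jaw":-0.13},{"x":-0.0735,"y":-0.762,"z":0.65,"ax":0,"ay":0,"az":0,"jaw":-0.13}])

```text
time: 3.85
tool_pos: [436.3, 80.4, 97.3]
tcp_rot: [-3.141, -0.001, -0.494]
contact_force: [0.1, 0.3, 0.3]
grip_width: 39.7
finger_force: 0.0
```

```bash
python3 -c "
from h import *
go([436,80,30.5],-28.3)
p,d=bot.capture('side');cv2.imwrite('pics/s1.png',cv2.resize(p[120:320,160:400,::-1],None,fx=3,fy=3))"
```

```text
t 3.85 tcp [436.3  80.4  97.3] rpy [-1.7997e+02 -7.0000e-02 -2.8330e+01] F [0.1 0.3 0.3] w 39.7 ff 0.0 q6 2.07
shift [-0.0005  0.0027  0.3339] turn [-0.0005 -0.0011 -0.0005]
```

View pics/s1.png

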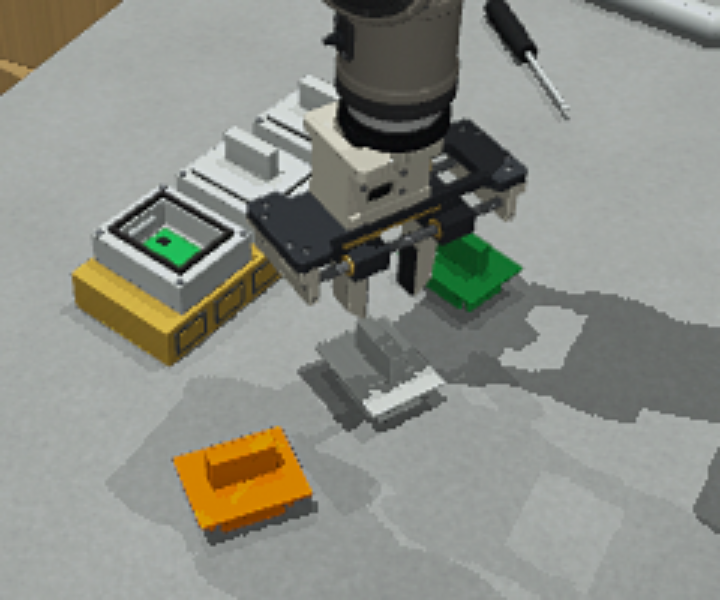

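The crop shows the fingers straddling the grey bar at crop (375,345), lined up across it, with the orange and green covers clear. Going down, closing and lifting.

send_rows(rows=[{"x":0,"y":0,"z":0.12,"ax":0,"ay":0,"az":0,"jaw":-0.13},{"x":0,"y":0,"z":0.24,"ax":0,"ay":0,"az":0,"jaw":-0.13},{"x":0,"y":0,"z":0.31,"ax":0,"ay":0,"az":0,"jaw":-0.13},{"x":0,"y":0,"z":0.335,"ax":0,"ay":0,"az":0,"jaw":-0.13},{"x":0,"y":0,"z":0.335,"ax":0,"ay":0,"az":0,"jaw":-0.13},{"x":0,"y":0,"z":0.335,"ax":0,"ay":0,"az":0,"jaw":-1},{"x":0,"y":0,"z":0.335,"ax":0,"ay":0,"az":0,"jaw":-1},{"x":0,"y":0,"z":0.335,"ax":0,"ay":0,"az":0,"jaw":-1},{"x":0,"y":0,"z":0.335,"ax":0,"ay":0,"az":0,"jaw":-1},{"x":0,"y":0,"z":0.335,"ax":0,"ay":0,"az":0,"jaw":-1}])

```text
time: 5.15
tool_pos: [436.1, 80.5, 30.0]
tcp_rot: [-3.141, -0.001, -0.494]
contact_force: [0.0, -0.1, 4.0]
grip_width: 14.0
finger_force: 30.0
```

send_rows(rows=[{"x":0,"y":0,"z":-0.15,"ax":0,"ay":0,"az":0,"jaw":-1},{"x":0,"y":0,"z":-0.35,"ax":0,"ay":0,"az":0,"jaw":-1},{"x":0,"y":0,"z":-0.55,"ax":0,"ay":0,"az":0,"jaw":-1},{"x":0.1,"y":-0.05,"z":-0.6,"ax":0,"ay":0,"az":-0.05,"jaw":-1},{"x":0.3,"y":-0.15,"z":-0.6,"ax":0,"ay":0,"az":-0.15,"jaw":-1},{"x":0.5,"y":-0.25,"z":-0.6,"ax":0,"ay":0,"az":-0.25,"jaw":-1},{"x":0.7,"y":-0.35,"z":-0.6,"ax":0,"ay":0,"az":-0.315,"jaw":-1},{"x":0.82,"y":-0.42,"z":-0.6,"ax":0,"ay":0,"az":-0.315,"jaw":-1},{"x":0.88,"y":-0.44,"z":-0.6,"ax":0,"ay":0,"az":-0.315,"jaw":-1},{"x":0.88,"y":-0.44,"z":-0.6,"ax":0,"ay":0,"az":-0.315,"jaw":-1}])

```text
time: 6.4
tool_pos: [632.5, 74.3, 148.3]
tcp_rot: [3.141, 0.002, -0.165]
contact_force: [-0.6, 0.5, -1.9]
grip_width: 14.2
finger_force: 30.0
```

```bash
cat > chk.py <<'E'
from h import *
o=bot.get_obs(); tp=o["tool_pos"]; print("t",o["time"],"tcp",tp.round(1),np.degrees(o["tcp_rot"]).round(2),"F",o["contact_force"].round(1))
for n in("top","side"):
    p,d=bot.capture(n); c=Cam(n); W=c.cloud(d)
    cv2.imwrite(f"pics/{n}_{int(o['time']*100)}.png",cv2.resize(p[100:300,120:340,::-1],None,fx=3,fy=3))
    zp=tp[2]-30+27.5; near=(abs(W[...,0]-tp[0])<70)&(abs(W[...,1]-tp[1])<70)
    m=big(near&(abs(W[...,2]-zp)<4)); print(n,"plate",m.sum(),W[m][:,2].mean().round(1),rect(W[m][:,:2]))
    fx=(abs(W[...,0]-632.7)<75)&(abs(W[...,1]-74.4)<75)
    mm=fx&(abs(W[...,2]-71)<5)
    if mm.sum()>50: m=big(mm); print(n,"rim",m.sum(),W[m][:,2].mean().round(1),rect(W[m][:,:2]))
E
python3 chk.py; ls pics
```

```text
t 6.4 tcp [632.5  74.3 148.3] [ 1.7998e+02  1.1000e-01 -9.4400e+00] F [-0.6  0.5 -1.9]
crop1.png
s1.png
side0.npy
side0.png
side0rgb.npy
top0.npy
top0.png
top0rgb.npy
top_640.pngTraceback (most recent call last):
  File "chk.py", line 7, in <module>
    m=big(near&(abs(W[...,2]-zp)<4)); print(n,"plate",m.sum(),W[m][:,2].mean().round(1),rect(W[m][:,:2]))
  File "h.py", line 18, in big
    n,l,st,_=cv2.connectedComponentsWithStats(mask.astype(np.uint8)); i=1+np.argmax(st[1:,4]); return l==i
                                                                          ~~~~~~~~~^^^^^^^^^^
    return _wrapfunc(a, 'argmax', axis=axis, out=out, **kwds)
    return bound(*args, **kwds)
ValueError: attempt to get argmax of an empty sequence
```

```bash
sed -i 's/for n in("top","side")/for n in("side",)/' chk.py; python3 chk.py; ls pics | grep side_
```

```text
t 6.45 tcp [631.9  74.4 148.6] [ 1.7997e+02  1.3000e-01 -9.4300e+00] F [ 0.1  0.4 -2.3]
side plate 404 144.9 (array([631.9,  75.9]), array([67.8, 85.8]), 81.3)
side rim 519 70.4 (array([631.8,  75.6]), array([ 87.6, 104.6]), 81.1)
side_645.png
```

View pics/side_645.png

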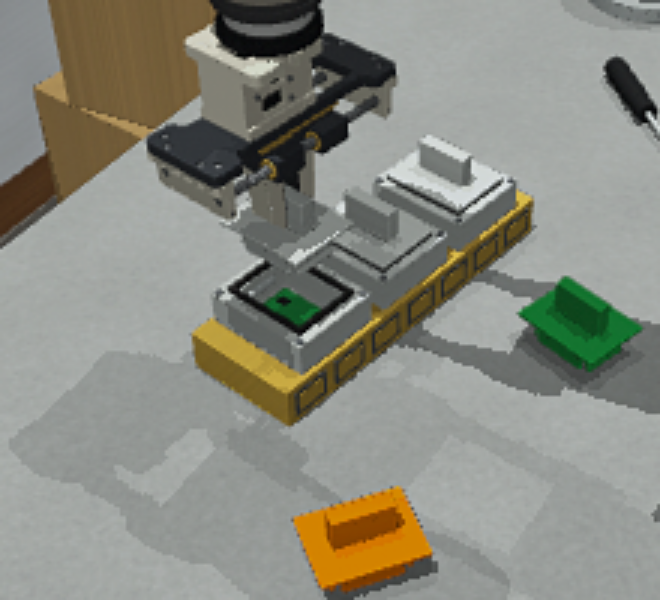

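The crop shows the cover held level and square right above the open port at crop (290,295). The side view puts the plate and rim centres within 0.6 mm of each other. Lowering to just above the gasket and measuring again.

send_rows(rows=[{"x":0,"y":0,"z":0.04,"ax":0,"ay":0,"az":0,"jaw":-1},{"x":0,"y":0,"z":0.08,"ax":0,"ay":0,"az":0,"jaw":-1},{"x":0,"y":0,"z":0.12,"ax":0,"ay":0,"az":0,"jaw":-1},{"x":0,"y":0,"z":0.15,"ax":0,"ay":0,"az":0,"jaw":-1},{"x":0,"y":0,"z":0.17,"ax":0,"ay":0,"az":0,"jaw":-1},{"x":0,"y":0,"z":0.18,"ax":0,"ay":0,"az":0,"jaw":-1},{"x":0,"y":0,"z":0.18,"ax":0,"ay":0,"az":0,"jaw":-1},{"x":0,"y":0,"z":0.18,"ax":0,"ay":0,"az":0,"jaw":-1},{"x":0,"y":0,"z":0.18,"ax":0,"ay":0,"az":0,"jaw":-1},{"x":0,"y":0,"z":0.18,"ax":0,"ay":0,"az":0,"jaw":-1}])

```text
time: 7.75
tool_pos: [632.6, 74.5, 113.8]
tcp_rot: [3.142, -0.0, -0.164]
contact_force: [-0.2, -0.9, -1.6]
grip_width: 13.9
finger_force: 30.0
```

```bash
python3 chk.py;python3 chk.py; python3 -c "
from h import *
go([632.5,74.4,100],-9.4)"
```

```text
t 7.75 tcp [632.6  74.5 113.8] [ 1.80e+02 -1.00e-02 -9.42e+00] F [-0.2 -0.9 -1.6]
side plate 383 110.1 (array([631.4,  76.5]), array([68.5, 84.9]), 80.9)
side rim 436 70.1 (array([632.1,  76.1]), array([ 88.7, 101.9]), 80.2)
t 7.8 tcp [632.6  74.5 113.8] [ 1.7999e+02 -1.0000e-02 -9.4200e+00] F [ 0.4 -0.1 -2.4]
side plate 386 110.2 (array([631.7,  76.5]), array([66.7, 85.2]), 81.5)
side rim 433 70.0 (array([631.7,  75.8]), array([ 86.7, 102.4]), 80.4)
t 7.85 tcp [632.6  74.5 113.8] rpy [ 1.80e+02 -1.00e-02 -9.42e+00] F [ 0.5  0.5 -1.9] w 13.7 ff 30.0 q6 1.73
shift [-0.0005  0.0006  0.0688] turn [ 0.0001 -0.0001 -0.0003]
```

send_rows(rows=[{"x":0.002,"y":0.002,"z":0.02,"ax":0,"ay":0,"az":0,"jaw":-1},{"x":0.002,"y":0.002,"z":0.04,"ax":0,"ay":0,"az":0,"jaw":-1},{"x":0.002,"y":0.002,"z":0.055,"ax":0,"ay":0,"az":0,"jaw":-1},{"x":0.002,"y":0.002,"z":0.065,"ax":0,"ay":0,"az":0,"jaw":-1},{"x":0.002,"y":0.002,"z":0.075,"ax":0,"ay":0,"az":0,"jaw":-1},{"x":0.002,"y":0.002,"z":0.085,"ax":0,"ay":0,"az":0,"jaw":-1},{"x":0.002,"y":0.002,"z":0.095,"ax":0,"ay":0,"az":0,"jaw":-1},{"x":0.002,"y":0.002,"z":0.105,"ax":0,"ay":0,"az":0,"jaw":-1},{"x":0.002,"y":0.002,"z":0.105,"ax":0,"ay":0,"az":0,"jaw":-1},{"x":0.002,"y":0.002,"z":0.105,"ax":0,"ay":0,"az":0,"jaw":-1}])

```text
time: 9.1
tool_pos: [633.0, 74.0, 92.7]
tcp_rot: [3.142, -0.0, -0.164]
contact_force: [-0.4, 0.6, -3.7]
grip_width: 13.3
finger_force: 30.0
```

```bash
python3 chk.py; python3 -c "
from h import *
go([632.5,74.4,73.0],-9.4)"
```

```text
t 9.1 tcp [633.   74.   92.7] [ 1.80e+02 -1.00e-02 -9.42e+00] F [-0.4  0.6 -3.7]
side plate 368 89.1 (array([631.4,  76. ]), array([67.4, 84.2]), 81.6)
side rim 438 70.1 (array([633. ,  76.5]), array([ 86.2, 103.2]), 80.8)
t 9.15 tcp [633.   74.   92.8] rpy [ 1.80e+02 -1.00e-02 -9.42e+00] F [-0.1  0.7 -2.3] w 13.8 ff 30.0 q6 1.73
shift [-0.0028 -0.0014  0.099 ] turn [ 0.     -0.0002 -0.0003]
```

send_rows(rows=[{"x":0,"y":0,"z":0.01,"ax":0,"ay":0,"az":0,"jaw":-1},{"x":0,"y":0,"z":0.02,"ax":0,"ay":0,"az":0,"jaw":-1},{"x":0,"y":0,"z":0.03,"ax":0,"ay":0,"az":0,"jaw":-1},{"x":0,"y":0,"z":0.038,"ax":0,"ay":0,"az":0,"jaw":-1},{"x":0,"y":0,"z":0.046,"ax":0,"ay":0,"az":0,"jaw":-1},{"x":0,"y":0,"z":0.054,"ax":0,"ay":0,"az":0,"jaw":-1},{"x":0,"y":0,"z":0.062,"ax":0,"ay":0,"az":0,"jaw":-1},{"x":0,"y":0,"z":0.068,"ax":0,"ay":0,"az":0,"jaw":-1},{"x":0,"y":0,"z":0.068,"ax":0,"ay":0,"az":0,"jaw":-1},{"x":0,"y":0,"z":0.068,"ax":0,"ay":0,"az":0,"jaw":-1}])

```text
time: 10.4
tool_pos: [632.9, 74.0, 79.4]
tcp_rot: [3.141, -0.0, -0.164]
contact_force: [-2.7, 0.7, 4.0]
grip_width: 13.8
finger_force: 30.0
```

```bash
python3 chk.py; ls pics|grep side_10; python3 -c "
from h import *
go([633,74,77.3],-9.4)"
```

```text
t 10.4 tcp [632.9  74.   79.4] [179.99  -0.    -9.42] F [-2.7  0.7  4. ]
side plate 366 75.9 (array([630.8,  75.1]), array([68.6, 85. ]), 80.6)
side rim 481 71.2 (array([632.1,  76.9]), array([ 87.5, 103.1]), 80.4)
side_1040.png
t 10.45 tcp [632.9  74.   79.4] rpy [ 1.80e+02 -1.00e-02 -9.42e+00] F [-3.9  0.9  3.8] w 14.2 ff 30.0 q6 1.73
shift [0.0005 0.0001 0.0104] turn [ 0.0001 -0.0002 -0.0003]
```

send_rows(rows=[{"x":-0.001,"y":0,"z":0.003,"ax":0,"ay":0,"az":0,"jaw":-1},{"x":-0.002,"y":0,"z":0.006,"ax":0,"ay":0,"az":0,"jaw":-1},{"x":-0.002,"y":0,"z":0.009,"ax":0,"ay":0,"az":0,"jaw":-1},{"x":-0.002,"y":0,"z":0.011,"ax":0,"ay":0,"az":0,"jaw":-1},{"x":-0.002,"y":0,"z":0.011,"ax":0,"ay":0,"az":0,"jaw":-1},{"x":-0.002,"y":0,"z":0.011,"ax":0,"ay":0,"az":0,"jaw":-1},{"x":-0.002,"y":0,"z":0.011,"ax":0,"ay":0,"az":0,"jaw":-1},{"x":-0.002,"y":0,"z":0.011,"ax":0,"ay":0,"az":0,"jaw":-1},{"x":-0.002,"y":0,"z":0.011,"ax":0,"ay":0,"az":0,"jaw":-1},{"x":-0.002,"y":0,"z":0.011,"ax":0,"ay":0,"az":0,"jaw":-1}])

```text
time: 11.7
tool_pos: [632.9, 74.0, 77.7]
tcp_rot: [-3.142, -0.001, -0.164]
contact_force: [-4.6, 0.7, 7.9]
grip_width: 14.0
finger_force: 30.0
```

```bash
python3 chk.py; python3 -c "
from h import *
go([633,74,77.3],-9.4)"; cp pics/side_116*.png pics/fin.png; ls pics
```

```text
t 11.7 tcp [632.9  74.   77.7] [-1.80e+02 -7.00e-02 -9.42e+00] F [-4.6  0.7  7.9]
side plate 379 74.1 (array([631.3,  75.1]), array([70.2, 86.9]), 78.1)
side rim 627 71.5 (array([631.1,  76.5]), array([ 85.6, 101.8]), 81.1)
t 11.75 tcp [632.9  74.   77.7] rpy [-1.80e+02 -8.00e-02 -9.42e+00] F [-4.6 -0.9  7.9] w 13.9 ff 30.0 q6 1.73
shift [0.0004 0.0001 0.0022] turn [-0.     -0.0013 -0.0003]
crop1.png
s1.png
side0.npy
side0.png
side0rgb.npy
side_1040.png
side_1170.png
side_645.png
side_775.png
side_780.png
side_910.png
top0.npy
top0.png
top0rgb.npy
top_640.pngcp: cannot stat 'pics/side_116*.png': No such file or directory
```

send_rows(rows=[{"x":-0.001,"y":0,"z":0.001,"ax":0,"ay":0,"az":0,"jaw":-1},{"x":-0.002,"y":0,"z":0.002,"ax":0,"ay":0,"az":0,"jaw":-1},{"x":-0.003,"y":0,"z":0.003,"ax":0,"ay":0,"az":0,"jaw":-1},{"x":-0.004,"y":0,"z":0.003,"ax":0,"ay":0,"az":0,"jaw":-1},{"x":-0.004,"y":0,"z":0.003,"ax":0,"ay":0,"az":0,"jaw":-1},{"x":-0.004,"y":0,"z":0.003,"ax":0,"ay":0,"az":0,"jaw":-1},{"x":-0.004,"y":0,"z":0.003,"ax":0,"ay":0,"az":0,"jaw":-1},{"x":-0.004,"y":0,"z":0.003,"ax":0,"ay":0,"az":0,"jaw":-1},{"x":-0.004,"y":0,"z":0.003,"ax":0,"ay":0,"az":0,"jaw":-1},{"x":-0.004,"y":0,"z":0.003,"ax":0,"ay":0,"az":0,"jaw":-1}])

```text
time: 13.0
tool_pos: [632.9, 74.1, 77.5]
tcp_rot: [-3.141, -0.003, -0.164]
contact_force: [-1.0, 0.0, 7.1]
grip_width: 13.5
finger_force: 30.0
```

```bash
python3 chk.py; python3 -c "
from h import *
print(bot.get_obs()['moment'].round(2))
p,d=bot.capture('side'); cv2.imwrite('pics/fin.png',cv2.resize(p[140:240,170:300,::-1],None,fx=6,fy=6,interpolation=cv2.INTER_CUBIC))"
```

```text
t 13.0 tcp [632.9  74.1  77.5] [-179.99   -0.18   -9.42] F [-1.   0.   7.1]
side plate 370 73.9 (array([630.3,  74.7]), array([72.9, 84.7]), 82.3)
side rim 627 71.5 (array([631.9,  76. ]), array([ 87.5, 101.3]), 80.9)
[-0.03  0.48 -0.03]
```

View pics/fin.png

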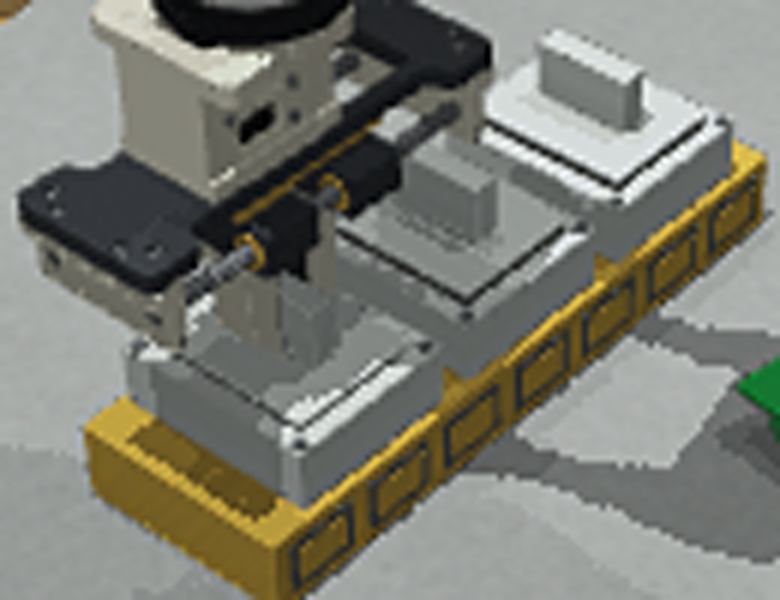

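send_rows(rows=[{"x":0,"y":0,"z":0.002,"ax":0,"ay":0,"az":0,"jaw":-1},{"x":0,"y":0,"z":0.004,"ax":0,"ay":0,"az":0,"jaw":-1},{"x":0,"y":0,"z":0.006,"ax":0,"ay":0,"az":0,"jaw":-1},{"x":0,"y":0,"z":0.006,"ax":0,"ay":0,"az":0,"jaw":-1},{"x":0,"y":0,"z":0.006,"ax":0,"ay":0,"az":0,"jaw":-1},{"x":0,"y":0,"z":0.006,"ax":0,"ay":0,"az":0,"jaw":-1},{"x":0,"y":0,"z":0.006,"ax":0,"ay":0,"az":0,"jaw":-1},{"x":0,"y":0,"z":0.006,"ax":0,"ay":0,"az":0,"jaw":-1},{"x":0,"y":0,"z":0.006,"ax":0,"ay":0,"az":0,"jaw":-1},{"x":0,"y":0,"z":0.006,"ax":0,"ay":0,"az":0,"jaw":-1}])

```text
time: 14.35
tool_pos: [633.0, 74.0, 76.7]
tcp_rot: [-3.141, -0.003, -0.164]
contact_force: [-3.0, -0.7, 10.3]
grip_width: 13.9
finger_force: 30.0
```

```bash
python3 chk.py; python3 chk.py
```

```text
t 14.35 tcp [633.   74.   76.7] [-179.99   -0.2    -9.42] F [-3.  -0.7 10.3]
side plate 388 73.0 (array([630.9,  76.9]), array([77.1, 87.5]), 88.3)
side rim 647 71.1 (array([631.5,  75.9]), array([ 87.4, 101.8]), 81.0)
t 14.4 tcp [632.9  74.   76.7] [-179.99   -0.19   -9.42] F [-2.5  0.2 10.3]
side plate 375 73.1 (array([631. ,  77.7]), array([75.6, 89.6]), 81.0)
side rim 636 71.2 (array([631.8,  75.8]), array([ 87.8, 102.3]), 80.7)
```

```bash
python3 -c "
from plant import bot
print(bot.close_job())"
```

```text
the job is handed in; nothing more can be done
None
```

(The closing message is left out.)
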